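# Nest the round cutters in their dish and cover them

## Robot

A 7-joint arm with a two-finger parallel gripper is mounted at the origin on a cart in front of the work surface, level with it; the furniture and walls round the work are solid. World frame = base frame: x ahead of the robot, y to its left, z up, the work surface at z = 0. Lengths are in m, angles in rad, forces in N, time in s.
With the tool pointing down it reaches from about 0.35 to 0.9 m from the base axis. Payload 7.2 kg.
Tool frame: the origin (TCP) lies at the very end of the fingers, on their centre line; the grasp point (between the pads) lies 19 mm behind it; z points along the fingers, y is the line along which they close (so a half turn about z gives the same grasp; the last joint's range is limited). The gripper opens to 85 mm and grips with 20 to 120 N. Pads are 22 mm wide; open, the fingers measure 114 mm over their backs; the gripper's body (76 mm by 85 mm) begins 54 mm behind the grasp point. The pads swing forward as they close: fully open they stand 13 mm farther back than shut.
Start: joints at [-1.226, 0.411, -0.013, 1.596, 0.006, 1.134, -0.082], TCP at [0.251, 0.572, 0.231] pointing down, gripper open.
Joint ranges: [-2.95, 2.95], [-0.29, 1.99], [-1.47, 1.44], [0.14, 2.54], [-1.03, 4.17], [0.13, 1.85], [-2.86, 2.86]. Speed limits (rad/s): [2.39, 2.39, 3.01, 3.01, 3.14, 3.14, 3.14].

## Interface

Orientations are given as a unit quaternion [x, y, z, w].
In Python, from workcell import bot gives the robot as it stands.
- The arm moves only by the shell command python3 -m pendant 'ROWS' [OPENING] [FORCE]. ROWS is JSON, a list of rows, each an object with "translation": the shift along the tool's x, y, z in m, a list of three; "rot": the turn, a rotation vector about the tool's x, y, z in rad, a list of three. In form: [{"translation": [dx, dy, dz], "rot": [wx, wy, wz]}, ...]. A call has exactly 10 rows; each row is the pose to reach, as a shift and turn from the pose commanded when the call began, along the tool's axes at that moment; what a row does not reach only later rows make up. A row lasts 1/10 s, in which the tool goes at most 50 mm and 8.59 degrees, less where a joint would pass 70% of its speed; a pose out of reach is approached as far as the arm can. A call with a gripper value outside its range is refused whole. OPENING is the opening, from -1 (shut) to 1 (fully open), set as the call begins (- or left out, the last holds). The fingers move at their own pace and stop on an object; FORCE is the grip in N (left out, the last holds). Time passes only in rows, so rows that repeat a pose let the fingers close, or fill a call up. It gives the time, the measured TCP pose, the force, the opening and the grip force at its end, in the units of the state.
- bot.sense(): the state, without advancing time (a new reading comes with each control period).
- bot.capture(name): name is "side" or "top"; returns a dict with "img" (400x640x3 uint8, blue, green, red), "camera_matrix" (3x3 intrinsics, pixels), "R" (3x3) and "t" (3): a world point X has camera coordinates R X + t. Camera axes: x right, y down, z forward; pixel columns grow to the right and rows downward; lengths in m; the calibration is good to about 2 mm. A picture is of the moment at which its call begins. There is no depth.
- bot.sign_off(): hands the job in; it is judged then, once.
The state is a dict: "clock": time; "joint_pos": joint angles; "qvel": joint speeds; "effort": joint torques, N m; "tool_pos": TCP position; "orientation": TCP orientation; "force": force on the tool from outside, world axes, zero at the start; "ft_torque": the same for the moment, N m; "gripper_width": finger opening in m; "grasp_force": force on a finger pad.
Only numpy, scipy, OpenCV 4.12 (cv2) and the standard library are available. Lean on these libraries where they do the work, as an engineer would, in place of code of your own. Each camera call takes 0.05 s, during which the arm holds its last target. There are 200 camera calls.

## Task

Put the set of plain round cutters away in the white dish: stand the smallest in the middle, then the medium one over it, then the large one over both, and last set the white cover over the nest so that it sits fully down inside the dish's rim. The flower-shaped and square cutters do not belong to the set; leave them, the bell and the timer where they are.

Things in the scene. Friction and masses are not known exactly. Their poses are not given: they have to be found in the camera images.
- cutter_small: the smallest plain round cutter: a thin steel tube open at both ends, 26 mm across, 36 mm high, 2 mm wall, about 30 g, standing upright. Origin: centre of its underside, z up. Its inside is empty.
- cutter_medium: the medium plain round cutter: a steel ring like the small one, 45 mm across outside, 41 mm inside, 36 mm high, standing upright. Origin: centre of its underside, z up.
- cutter_large: the large plain round cutter: a steel ring, 66 mm across outside, 62 mm inside, 36 mm high, standing upright. Origin: centre of its underside, z up.
- cover: the dish's white enamel cover, mouth down: a hollow hood with a dark rim, 92 mm across outside, 87 mm inside (80 at the very top), 48 mm high, 45 mm clear inside. On top a pale wooden knob rising from 48 to 77 mm above the mouth: 18 to 21 mm thick below 56 mm, 25 mm thick from 64 to 72 mm. About 250 g. Origin: centre of the mouth, at its lower edge, z up.
- dish: the round white enamel dish with a dark rim, fixed to the counter: flat floor 100 mm across, 4 mm above the counter; low rim that flares outward to 120 mm across at 11 mm above the counter (12.5 mm over its rolled edge). The cover stands on its floor inside the rim with about 4 mm to spare all round. Origin: centre of its underside, on the counter, z up.
- cutter_flower: look-alike, to be left alone: a steel cutter with six scalloped petals, 66 x 74 mm, 30 mm high. Origin: centre of its underside.
- cutter_square: look-alike, to be left alone: a square steel cutter with rounded corners, 44 x 44 mm, 30 mm high. Origin: centre of its underside.
- bell: counter bell, to be left alone: silvery dome on a black foot, 82 mm across, 58 mm high. Origin: centre of its underside.
- timer: wind-up kitchen timer, to be left alone: round, white skirt and red top with a ridge, 63 mm across, 52 mm high. Origin: centre of its underside.
- till: the black cash register, fixed, behind the work to the left: 360 x 374 mm, 296 mm high; keep the gripper clear of it. Origin: middle of its underside, z up; its flat side nearest the robot lies 180 mm from the origin along its own -x and runs along its y from -183 to +187 mm.

How it is judged:
By the outcome, as a careful person would: the job done as asked, in the order asked, and still so for the second after the job is handed in, with the robot touching nothing.
It also fails if it takes over 128 s, if anything falls off the work surface, if the arm or the gripper's body presses on something with over 40 N, if the wrist force passes 120 N, or if a joint passes its speed limit or range.

## Working session

There is one attempt and no reset: what is moved stays moved. The work goes in short steps, Python scripts to look and compute and a shell command to move; the robot and the scene stay as the last step left them, time stands still between calls to the robot, and variables do not carry over. Pictures are saved under pics/ and viewed, at most 15 in all, crops included, and the job is handed in when it is done.

```bash
mkdir -p pics; ls; python3 - <<'E'
from workcell import bot
import cv2
for n in("top","side"):
    c=bot.capture(n); cv2.imwrite(f"pics/{n}0.png",c["img"]); print(n,c["camera_matrix"],c["R"],c["t"])
s=bot.sense(); print(s)
E
```

```text
pics
top [[490.73728656   0.         320.7139031 ]
 [  0.         490.73728656 199.38300289]
 [  0.           0.           1.        ]] [[ 2.37858319e-02 -9.99705552e-01  4.80027052e-03]
 [-9.81573627e-01 -2.42645210e-02 -1.89537457e-01]
 [ 1.89598124e-01 -2.03512861e-04 -9.81861757e-01]] [-0.05103023  0.57481988  1.14925837]
side [[408.12770083   0.         322.84212465]
 [  0.         408.12770083 206.13183587]
 [  0.           0.           1.        ]] [[ 0.97860438  0.20545668 -0.0110005 ]
 [ 0.14085935 -0.70797617 -0.69204651]
 [-0.14997367  0.67569023 -0.72176908]] [-0.57314673 -0.06051497  1.22369856]
{'clock': 0.1, 'joint_pos': array([-1.22619268,  0.41187376, -0.01269747,  1.59698206,  0.00555545,
        1.13430917, -0.08221591]), 'qvel': array([ 0.00082158, -0.00246125, -0.0004152 , -0.00052794, -0.00095001,
       -0.00025837, -0.00094077]), 'effort': array([ 3.19158731e-03, -6.01829553e+01,  6.84479680e-01, -3.00090015e+01,
        1.40160526e-02,  6.32068404e-03,  2.35986693e-05]), 'tool_pos': array([0.25058133, 0.5720602 , 0.23049479]), 'orientation': array([ 2.04951015e-01,  9.78771930e-01, -7.59216306e-04, -1.21013760e-04]), 'force': array([ 0.38554985, -0.01931983, -0.9279002 ]), 'ft_torque': array([ 0.03445188,  0.01815066, -0.0078704 ]), 'grasp_force': 0.0, 'gripper_width': 0.0852664023430833}
```

View pics/top0.png

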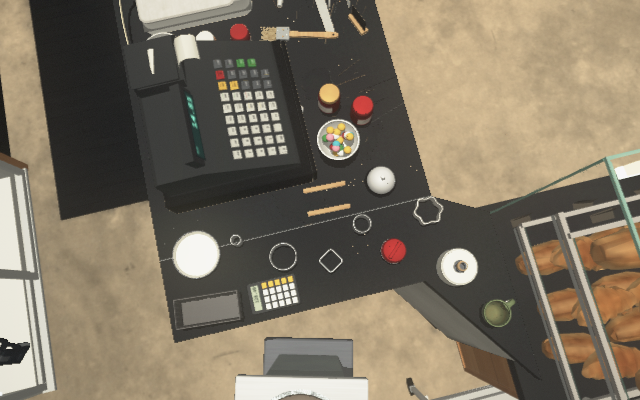

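View pics/side0.png

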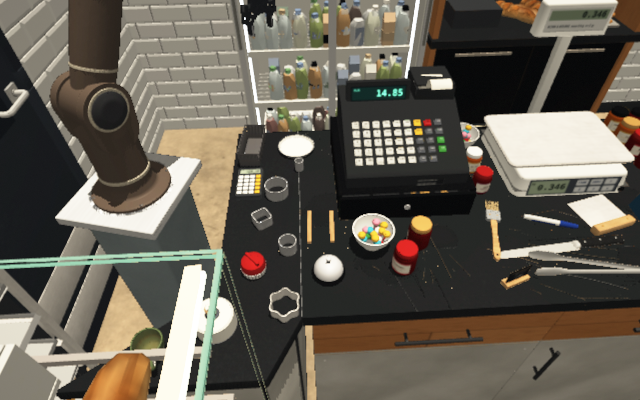

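```bash
cat > h.py <<'E'
from workcell import bot
import cv2, numpy as np
from scipy.spatial.transform import Rotation as Ro
A=np.linspace(0,2*np.pi,72,endpoint=False)
def ray(c,u,v,z):
    d=c["R"].T@np.linalg.solve(c["camera_matrix"],[u,v,1]); o=-c["R"].T@c["t"]
    return (o+d*(z-o[2])/d[2])[:2]
def proj(c,P):
    return cv2.projectPoints(np.float64(P).reshape(-1,1,3),cv2.Rodrigues(c["R"])[0],c["t"],c["camera_matrix"],None)[0][:,0]
def circ(x,y,z,r): return np.c_[x+r*np.cos(A),y+r*np.sin(A),0*A+z]
def fit(c,xy,z,r,rng=.012,edge=False):
    """brightest ring (edge: strongest inside-outside step) near xy"""
    g=cv2.GaussianBlur(cv2.cvtColor(c["img"],cv2.COLOR_BGR2GRAY),(0,0),.6).astype(np.float32)
    def smp(x,y,r):
        p=proj(c,circ(x,y,z,r)).astype(np.float32); return cv2.remap(g,p[:,:1],p[:,1:],cv2.INTER_LINEAR).mean()
    best=(-1e9,)
    for s in (.002,.0005):
        n=int((rng if s==.002 else .002)/s); cx,cy=xy if s==.002 else best[1:]
        for i in range(-n,n+1):
            for j in range(-n,n+1):
                x,y=cx+i*s,cy+j*s
                v=smp(x,y,r)-(smp(x,y,r+.003) if edge else .5*(smp(x,y,r+.004)+smp(x,y,r-.004)))
                if v>best[0]: best=(v,x,y)
    return np.array(best[1:]),best[0]
def crop(c,u0,v0,u1,v1,k,rings,name):
    im=cv2.resize(c["img"][v0:v1,u0:u1],None,fx=k,fy=k,interpolation=cv2.INTER_CUBIC)
    for (x,y,z,r,col) in rings:
        for p in proj(c,circ(x,y,z,r)): cv2.circle(im,tuple(int(q) for q in ((p-[u0,v0]+.5)*k)),1,col,-1)
    cv2.imwrite(name,im)
E
python3 - <<'E'
from h import *
t=bot.capture("top"); s=bot.capture("side")
G=[("dish",(196,254),(296,146),.0118,.058,1),("small",(236,240),(299,160),.036,.012,0),("large",(283,256),(276,184),.036,.032,0),("med",(362,223),(288,240),.036,.0215,0),("cover",(459,266),(215,318),.048,.040,1)]
rt=[];rs=[]
for n,a,b,z,r,e in G:
    f1=fit(t,ray(t,*a,z),z,r,edge=e); f2=fit(s,ray(s,*b,z),z,r,edge=e)
    print(n,f1[0].round(4),f1[1].round(1),f2[0].round(4),f2[1].round(1))
    rt.append((*f1[0],z,r,(0,0,255)));rs.append((*f2[0],z,r,(0,0,255)))
for n,a,z in [("square",(330,261),.03),("timer",(393,251),.05),("flower",(428,209),.03),("bell",(380,180),.05),("tillcorner",(315,180),.05),("mug",(497,313),.05),("dowel",(330,210),.0)]: print(n,ray(t,*a,z).round(3))
crop(t,165,200,485,300,2.5,rt,"pics/a.png")
crop(s,200,125,360,325,3,rs,"pics/b.png")
E
```

```text
dish [0.4383 0.2708] 61.8 [0.4383 0.2718] 59.2
small [0.474  0.1707] 51.3 [0.4742 0.1709] 20.5
large [0.4367 0.0525] 61.3 [0.4361 0.0539] 33.1
med [ 0.5227 -0.1395] 53.1 [ 0.5227 -0.138 ] 46.6
cover [ 0.4231 -0.3765] 50.1 [ 0.4265 -0.3737] 37.6
square [ 0.428 -0.063]
timer [ 0.454 -0.215]
flower [ 0.563 -0.306]
bell [ 0.63  -0.183]
tillcorner [ 0.626 -0.022]
mug [ 0.314 -0.46 ]
dowel [ 0.559 -0.061]
```

View pics/a.png

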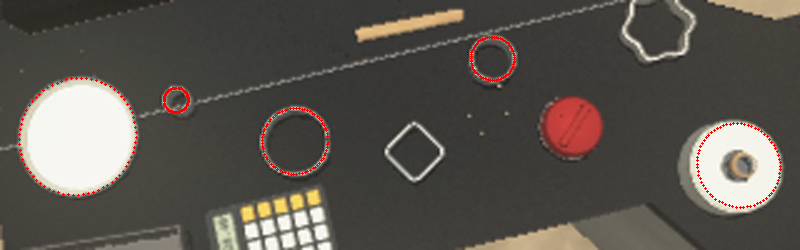

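View pics/b.png

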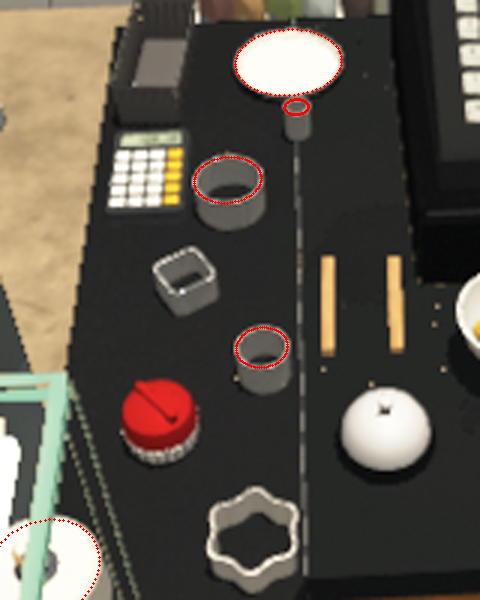

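The projected rims lie on all five objects in both views: dish (196,254), small (236,240), large (283,256) and medium (362,223) in the top image. The two cameras agree to about 1.5 mm for these. The cover, at (460,266), is looser and I'll check it by its knob later.

```bash
cat >> h.py <<'E'
def to(x,y,z):
    """shift/turn in tool axes from the present pose to (x,y,z), tool down, tool y = world y"""
    s=bot.sense(); R=Ro.from_quat(s["orientation"]); T=Ro.from_matrix([[-1,0,0],[0,1,0],[0,0,-1]])
    print("shift",R.inv().apply(np.array([x,y,z])-s["tool_pos"]).round(4),"rot",(R.inv()*T).as_rotvec().round(4),"pos",s["tool_pos"].round(4),"j7",s["joint_pos"][6].round(2),"F",s["force"].round(1),"w",round(s["gripper_width"],4),"t",s["clock"])
E
python3 -c "
from h import *
to(.474,.171,.15)"
```

```text
shift [-0.3656 -0.2779  0.0811] rot [-9.000e-04 -1.000e-04 -4.128e-01] pos [0.2506 0.5722 0.2308] j7 -0.08 F [-0.   0.2  0. ] w 0.0856 t 0.2
```

```bash
python3 -m pendant '[{"translation":[-0.0366,-0.0278,0.008],"rot":[0,0,-0.0413]},{"translation":[-0.0731,-0.0556,0.016],"rot":[0,0,-0.0826]},{"translation":[-0.1097,-0.0834,0.024],"rot":[0,0,-0.1238]},{"translation":[-0.1462,-0.1112,0.032],"rot":[0,0,-0.1651]},{"translation":[-0.1828,-0.139,0.04],"rot":[0,0,-0.2064]},{"translation":[-0.2194,-0.1667,0.049],"rot":[-0.0005,0,-0.2477]},{"translation":[-0.2559,-0.1945,0.057],"rot":[-0.0005,0,-0.289]},{"translation":[-0.2925,-0.2223,0.065],"rot":[-0.0009,0,-0.3302]},{"translation":[-0.329,-0.2501,0.073],"rot":[-0.0009,0,-0.3715]},{"translation":[-0.3656,-0.2779,0.081],"rot":[-0.0009,0,-0.4128]}]' 0.2 30
python3 -m pendant '[{"translation":[0,0,0],"rot":[0,0,0]},{"translation":[0,0,0],"rot":[0,0,0]},{"translation":[0,0,0],"rot":[0,0,0]},{"translation":[0,0,0],"rot":[0,0,0]},{"translation":[0,0,0],"rot":[0,0,0]},{"translation":[0,0,0],"rot":[0,0,0]},{"translation":[0,0,0],"rot":[0,0,0]},{"translation":[0,0,0],"rot":[0,0,0]},{"translation":[0,0,0],"rot":[0,0,0]},{"translation":[0,0,0],"rot":[0,0,0]}]'
python3 -c "
from h import *
to(.474,.171,.015)"
```

```text
clock: 1.2
tool_pos: [0.4748, 0.1696, 0.1501]
orientation: [-0.001, 1.0, 0.001, 0.0]
force: [1.4, -0.0, 1.0]
gripper_width: 0.051
grasp_force: 0.0
clock: 2.2
tool_pos: [0.4742, 0.1713, 0.1503]
orientation: [0.0, 1.0, 0.0, 0.0]
force: [0.7, -0.4, -0.2]
gripper_width: 0.0508
grasp_force: 0.0
shift [ 0.0002 -0.0004  0.1353] rot [ 0.0009  0.0002 -0.0001] pos [0.4742 0.1713 0.1503] j7 1.16 F [ 0.7 -0.4 -0.2] w 0.0508 t 2.2
```

```bash
python3 -m pendant '[{"translation":[0,0,0.02],"rot":[0,0,0]},{"translation":[0,0,0.04],"rot":[0,0,0]},{"translation":[0,0,0.06],"rot":[0,0,0]},{"translation":[0,0,0.08],"rot":[0,0,0]},{"translation":[0,0,0.095],"rot":[0,0,0]},{"translation":[0,0,0.11],"rot":[0,0,0]},{"translation":[0,0,0.12],"rot":[0,0,0]},{"translation":[0,0,0.13],"rot":[0,0,0]},{"translation":[0,0,0.135],"rot":[0,0,0]},{"translation":[0,0,0.135],"rot":[0,0,0]}]'
python3 -m pendant '[{"translation":[0,0,0],"rot":[0,0,0]},{"translation":[0,0,0],"rot":[0,0,0]},{"translation":[0,0,0],"rot":[0,0,0]},{"translation":[0,0,0],"rot":[0,0,0]},{"translation":[0,0,0],"rot":[0,0,0]},{"translation":[0,0,0],"rot":[0,0,0]},{"translation":[0,0,0],"rot":[0,0,0]},{"translation":[0,0,0],"rot":[0,0,0]},{"translation":[0,0,0],"rot":[0,0,0]},{"translation":[0,0,0],"rot":[0,0,0]}]' -1 30
python3 -c "
from h import *
to(.4383,.2713,.08)"
```

```text
clock: 3.2
tool_pos: [0.4739, 0.1713, 0.0148]
orientation: [0.0, 1.0, 0.0, -0.0]
force: [-0.2, 0.7, 0.6]
gripper_width: 0.0513
grasp_force: 0.0
clock: 4.2
tool_pos: [0.4745, 0.1716, 0.0156]
orientation: [-0.0, 1.0, 0.001, 0.0]
force: [0.3, -0.4, 4.8]
gripper_width: 0.0248
grasp_force: 29.8
shift [ 0.0362  0.0998 -0.0643] rot [0.0013 0.0009 0.0001] pos [0.4745 0.1716 0.0156] j7 1.19 F [ 0.3 -0.4  4.8] w 0.0248 t 4.2
```

```bash
python3 -m pendant '[{"translation":[0,0,-0.02],"rot":[0,0,0]},{"translation":[0,0,-0.045],"rot":[0,0,0]},{"translation":[0.003,0.01,-0.06],"rot":[0,0,0]},{"translation":[0.009,0.025,-0.065],"rot":[0,0,0]},{"translation":[0.016,0.045,-0.065],"rot":[0,0,0]},{"translation":[0.024,0.065,-0.065],"rot":[0,0,0]},{"translation":[0.03,0.082,-0.065],"rot":[0,0,0]},{"translation":[0.034,0.094,-0.06],"rot":[0,0,0]},{"translation":[0.036,0.1,-0.05],"rot":[0,0,0]},{"translation":[0.036,0.1,-0.04],"rot":[0,0,0]}]'
python3 - <<'E'
from h import *
to(.4383,.2713,.0195)
for n,b in(("top",(150,190,270,300)),("side",(240,90,360,200))):
    c=bot.capture(n); cv2.imwrite(f"pics/c_{n}.png",cv2.resize(c["img"][b[1]:b[3],b[0]:b[2]],None,fx=4,fy=4,interpolation=cv2.INTER_CUBIC))
a,b=[cv2.imread(f"pics/c_{n}.png") for n in("top","side")]
cv2.imwrite("pics/c.png",cv2.resize(np.hstack([a,b]),(800,367)))
E
```

```text
clock: 5.2
tool_pos: [0.4377, 0.2717, 0.0542]
orientation: [-0.001, 1.0, 0.0, -0.0]
force: [-0.1, -0.7, 0.0]
gripper_width: 0.0252
grasp_force: 29.7
shift [-0.0006 -0.0004  0.0347] rot [ 0.0006 -0.0003  0.0012] pos [0.4377 0.2717 0.0542] j7 0.96 F [-0.1 -0.7  0. ] w 0.0252 t 5.2
```

View pics/c.png

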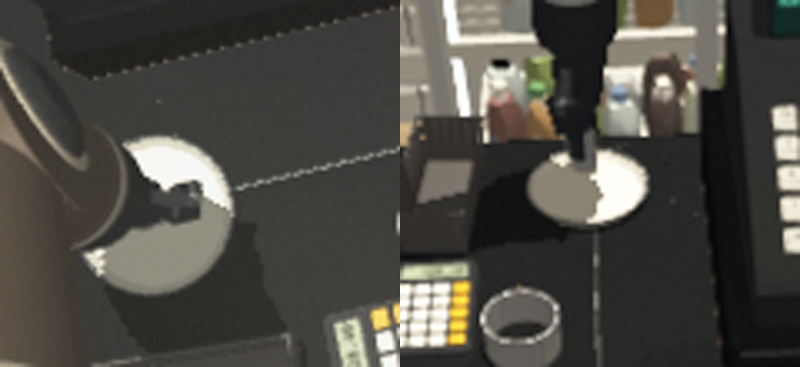

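The small cutter is held upright over the dish (side view, around (585,155) in the picture). Now I lower it, release it and go to the medium one.

```bash
python3 -m pendant '[{"translation":[0,0,0.008],"rot":[0,0,0]},{"translation":[0,0,0.016],"rot":[0,0,0]},{"translation":[0,0,0.023],"rot":[0,0,0]},{"translation":[0,0,0.029],"rot":[0,0,0]},{"translation":[0,0,0.032],"rot":[0,0,0]},{"translation":[0,0,0.034],"rot":[0,0,0]},{"translation":[0,0,0.035],"rot":[0,0,0]},{"translation":[0,0,0.036],"rot":[0,0,0]},{"translation":[0,0,0.036],"rot":[0,0,0]},{"translation":[0,0,0.036],"rot":[0,0,0]}]'
python3 -m pendant '[{"translation":[0,0,0],"rot":[0,0,0]},{"translation":[0,0,0],"rot":[0,0,0]},{"translation":[0,0,0],"rot":[0,0,0]},{"translation":[0,0,0],"rot":[0,0,0]},{"translation":[0,0,0],"rot":[0,0,0]},{"translation":[0,0,0],"rot":[0,0,0]},{"translation":[0,0,-0.01],"rot":[0,0,0]},{"translation":[0,0,-0.03],"rot":[0,0,0]},{"translation":[0,0,-0.06],"rot":[0,0,0]},{"translation":[0,0,-0.1],"rot":[0,0,0]}]' 0.1
python3 -c "
from h import *
to(.5227,-.1390,.13)"
```

```text
clock: 6.3
tool_pos: [0.4383, 0.2715, 0.0198]
orientation: [-0.0, 1.0, 0.001, 0.0]
force: [-1.4, -1.6, 3.7]
gripper_width: 0.0253
grasp_force: 30.0
clock: 7.3
tool_pos: [0.4373, 0.2706, 0.1199]
orientation: [0.0, 1.0, -0.0, -0.001]
force: [1.4, 0.0, 0.2]
gripper_width: 0.0471
grasp_force: 0.0
shift [-0.0854 -0.4096 -0.0099] rot [-0.0007 -0.0019 -0.0001] pos [0.4373 0.2706 0.1199] j7 0.96 F [1.4 0.  0.2] w 0.0471 t 7.3
```

```bash
python3 -m pendant '[{"translation":[-0.006,-0.03,-0.005],"rot":[0,0,0]},{"translation":[-0.015,-0.07,-0.01],"rot":[0,0,0]},{"translation":[-0.024,-0.115,-0.01],"rot":[0,0,0]},{"translation":[-0.034,-0.163,-0.01],"rot":[0,0,0]},{"translation":[-0.044,-0.212,-0.01],"rot":[0,0,0]},{"translation":[-0.054,-0.26,-0.01],"rot":[0,0,0]},{"translation":[-0.064,-0.307,-0.01],"rot":[0,0,0]},{"translation":[-0.074,-0.353,-0.01],"rot":[0,0,0]},{"translation":[-0.082,-0.39,-0.01],"rot":[0,0,0]},{"translation":[-0.0854,-0.41,-0.01],"rot":[0,0,0]}]' 0.65
python3 - <<'E'
from h import *
t=bot.capture("top"); s=bot.capture("side")
to(.5227,-.1390,.013)
r=[(.4383,.2713,.040,.012,(0,0,255)),(.4383,.2713,.0118,.058,(0,160,0))]
crop(t,160,215,235,290,6,r,"pics/d1.png"); crop(s,265,110,325,170,6,r,"pics/d2.png")
a,b=cv2.imread("pics/d1.png"),cv2.imread("pics/d2.png")
cv2.imwrite("pics/d.png",np.hstack([cv2.resize(a,(360,360)),b]))
E
```

```text
clock: 8.3
tool_pos: [0.5238, -0.1429, 0.13]
orientation: [0.002, 1.0, -0.0, 0.001]
force: [0.1, 0.3, -0.3]
gripper_width: 0.0702
grasp_force: 0.0
shift [0.001  0.0038 0.1168] rot [-0.0007  0.0012 -0.0054] pos [ 0.5236 -0.1427  0.1298] j7 1.85 F [-0.4  0.2 -0.3] w 0.0703 t 8.4
```

View pics/d.png

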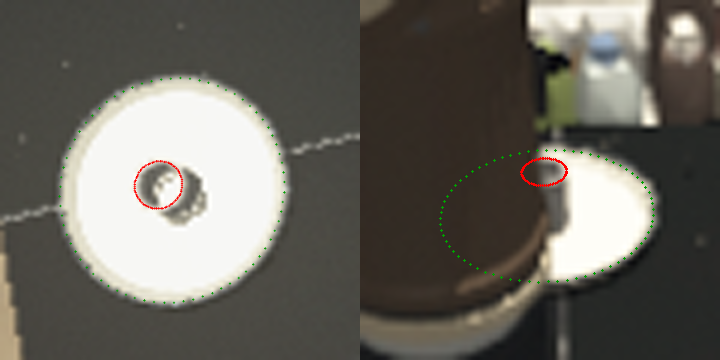

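```bash
python3 -m pendant '[{"translation":[0,0,0],"rot":[0,0,0]},{"translation":[0,0,0.02],"rot":[0,0,0]},{"translation":[0,0,0.04],"rot":[0,0,0]},{"translation":[0,0,0.06],"rot":[0,0,0]},{"translation":[0,0,0.08],"rot":[0,0,0]},{"translation":[0,0,0.095],"rot":[0,0,0]},{"translation":[0,0,0.107],"rot":[0,0,0]},{"translation":[0,0,0.114],"rot":[0,0,0]},{"translation":[0,0,0.117],"rot":[0,0,0]},{"translation":[0,0,0.117],"rot":[0,0,0]}]'
python3 -c "
from h import *
to(.5227,-.1390,.013)"
```

```text
clock: 9.4
tool_pos: [0.5237, -0.1383, 0.0121]
orientation: [-0.0, 1.0, 0.001, 0.0]
force: [0.0, -0.8, 0.3]
gripper_width: 0.0703
grasp_force: 0.0
shift [ 0.001  -0.0007 -0.0009] rot [0.001  0.0002 0.0004] pos [ 0.5237 -0.1383  0.0121] j7 1.9 F [ 0.  -0.8  0.3] w 0.0703 t 9.4
```

```bash
python3 -m pendant '[{"translation":[0.001,0,0],"rot":[0,0,0]},{"translation":[0.001,0,0],"rot":[0,0,0]},{"translation":[0.001,0,0],"rot":[0,0,0]},{"translation":[0.001,0,0],"rot":[0,0,0]},{"translation":[0.001,0,0],"rot":[0,0,0]},{"translation":[0.001,0,0],"rot":[0,0,0]},{"translation":[0.001,0,0],"rot":[0,0,0]},{"translation":[0.001,0,0],"rot":[0,0,0]},{"translation":[0.001,0,0],"rot":[0,0,0]},{"translation":[0.001,0,0],"rot":[0,0,0]}]' -1 30
python3 -m pendant '[{"translation":[0,0,-0.01],"rot":[0,0,0]},{"translation":[0,0,-0.025],"rot":[0,0,0]},{"translation":[0,0,-0.045],"rot":[0,0,0]},{"translation":[0,0,-0.065],"rot":[0,0,0]},{"translation":[0,0,-0.085],"rot":[0,0,0]},{"translation":[0,0,-0.1],"rot":[0,0,0]},{"translation":[0,0,-0.1],"rot":[0,0,0]},{"translation":[0,0,-0.1],"rot":[0,0,0]},{"translation":[0,0,-0.1],"rot":[0,0,0]},{"translation":[0,0,-0.1],"rot":[0,0,0]}]'
python3 -c "
from h import *
to(.4383,.2713,.11)"
```

```text
clock: 10.4
tool_pos: [0.523, -0.1388, 0.0124]
orientation: [0.0, 1.0, 0.0, 0.001]
force: [-0.1, -0.1, 5.5]
gripper_width: 0.0438
grasp_force: 32.1
clock: 11.4
tool_pos: [0.5219, -0.1386, 0.1111]
orientation: [-0.0, 1.0, 0.001, -0.001]
force: [0.2, 0.9, -1.3]
gripper_width: 0.0434
grasp_force: 31.5
shift [0.0836 0.4099 0.0017] rot [ 0.0011 -0.0015  0.    ] pos [ 0.5219 -0.1386  0.1111] j7 1.86 F [ 0.2  0.9 -1.3] w 0.0434 t 11.4
```

```bash
python3 -m pendant '[{"translation":[0.003,0.015,0],"rot":[0,0,0]},{"translation":[0.009,0.045,0],"rot":[0,0,0]},{"translation":[0.017,0.085,0],"rot":[0,0,0]},{"translation":[0.026,0.128,0],"rot":[0,0,0]},{"translation":[0.035,0.171,0],"rot":[0,0,0]},{"translation":[0.044,0.214,0],"rot":[0,0,0]},{"translation":[0.053,0.257,0],"rot":[0,0,0]},{"translation":[0.062,0.3,0],"rot":[0,0,0]},{"translation":[0.07,0.34,0],"rot":[0,0,0]},{"translation":[0.077,0.372,0],"rot":[0,0,0]}]'
python3 -m pendant '[{"translation":[0.004,0.02,0],"rot":[0,0,0]},{"translation":[0.006,0.033,0],"rot":[0,0,0]},{"translation":[0.0066,0.038,0],"rot":[0,0,0]},{"translation":[0.0066,0.038,0],"rot":[0,0,0]},{"translation":[0.0066,0.038,0],"rot":[0,0,0]},{"translation":[0.0066,0.038,0],"rot":[0,0,0]},{"translation":[0.0066,0.038,0],"rot":[0,0,0]},{"translation":[0.0066,0.038,0],"rot":[0,0,0]},{"translation":[0.0066,0.038,0],"rot":[0,0,0]},{"translation":[0.0066,0.038,0],"rot":[0,0,0]}]'
python3 - <<'E'
from h import *
to(.4383,.2713,.017)
s=bot.capture("side"); crop(s,240,70,360,170,5,[],"pics/e.png")
E
```

```text
clock: 12.4
tool_pos: [0.4436, 0.2367, 0.1121]
orientation: [-0.001, 1.0, 0.001, -0.0]
force: [1.0, -0.4, -0.2]
gripper_width: 0.0441
grasp_force: 31.5
clock: 13.4
tool_pos: [0.439, 0.2712, 0.1124]
orientation: [0.0, 1.0, 0.0, 0.0]
force: [0.5, 1.0, -0.3]
gripper_width: 0.0438
grasp_force: 31.5
shift [ 0.0007 -0.      0.0954] rot [ 0.0009  0.0002 -0.0002] pos [0.439  0.2712 0.1124] j7 0.97 F [ 0.5  1.  -0.3] w 0.0438 t 13.4
```

View pics/e.png

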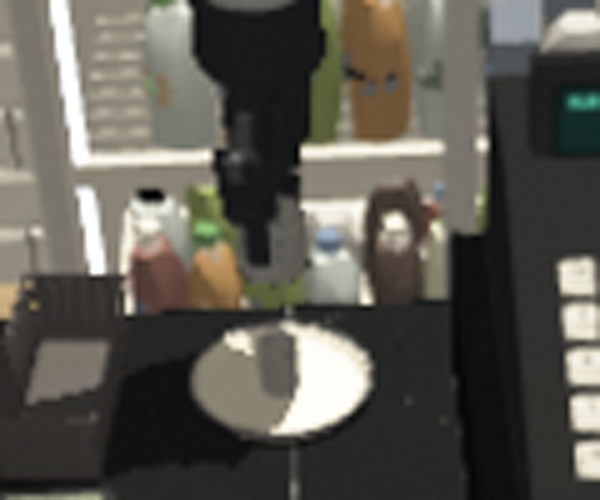

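The medium ring hangs upright above the small one, which stands mid-dish at (278,365) in the crop. Lowering it now.

```bash
python3 -m pendant '[{"translation":[0,0,0.012],"rot":[0,0,0]},{"translation":[0,0,0.028],"rot":[0,0,0]},{"translation":[0,0,0.044],"rot":[0,0,0]},{"translation":[0,0,0.058],"rot":[0,0,0]},{"translation":[0,0,0.07],"rot":[0,0,0]},{"translation":[0,0,0.08],"rot":[0,0,0]},{"translation":[0,0,0.087],"rot":[0,0,0]},{"translation":[0,0,0.092],"rot":[0,0,0]},{"translation":[0,0,0.095],"rot":[0,0,0]},{"translation":[0,0,0.0955],"rot":[0,0,0]}]'
python3 -m pendant '[{"translation":[0,0,0],"rot":[0,0,0]},{"translation":[0,0,0],"rot":[0,0,0]},{"translation":[0,0,0],"rot":[0,0,0]},{"translation":[0,0,0],"rot":[0,0,0]},{"translation":[0,0,0],"rot":[0,0,0]},{"translation":[0,0,-0.002],"rot":[0,0,0]},{"translation":[0,0,-0.01],"rot":[0,0,0]},{"translation":[0,0,-0.03],"rot":[0,0,0]},{"translation":[0,0,-0.06],"rot":[0,0,0]},{"translation":[0,0,-0.1],"rot":[0,0,0]}]' 0.6
python3 -c "
from h import *
to(.4365,.0530,.11)"
```

```text
clock: 14.45
tool_pos: [0.439, 0.2715, 0.0168]
orientation: [-0.0, 1.0, 0.001, 0.0]
force: [-0.8, -1.4, 0.7]
gripper_width: 0.044
grasp_force: 31.7
clock: 15.45
tool_pos: [0.438, 0.2706, 0.1173]
orientation: [-0.0, 1.0, -0.0, -0.001]
force: [0.6, 0.7, 0.5]
gripper_width: 0.068
grasp_force: 0.0
shift [ 0.0015 -0.2176  0.0075] rot [-0.0008 -0.002   0.    ] pos [0.438  0.2706 0.1173] j7 0.97 F [0.6 0.7 0.5] w 0.068 t 15.45
```

Next the large one, with the gripper fully open.

```bash
python3 -m pendant '[{"translation":[0,-0.02,0],"rot":[0,0,0]},{"translation":[0,-0.06,0],"rot":[0,0,0]},{"translation":[0,-0.1,0],"rot":[0,0,0]},{"translation":[0.001,-0.14,0],"rot":[0,0,0]},{"translation":[0.0015,-0.175,0],"rot":[0,0,0]},{"translation":[0.0015,-0.205,0],"rot":[0,0,0]},{"translation":[0.0015,-0.218,0],"rot":[0,0,0]},{"translation":[0.0015,-0.218,0],"rot":[0,0,0]},{"translation":[0.0015,-0.218,0],"rot":[0,0,0]},{"translation":[0.0015,-0.218,0],"rot":[0,0,0]}]' 1
python3 - <<'E'
from h import *
t=bot.capture("top"); s=bot.capture("side")
to(.4365,.0530,.008)
r=[(.4385,.2713,.040,.0215,(0,0,255)),(.4383,.2713,.0118,.058,(0,160,0))]
crop(t,160,215,235,290,5,r,"pics/f1.png"); crop(s,235,110,325,200,5,[],"pics/f2.png")
a,b=cv2.imread("pics/f1.png"),cv2.imread("pics/f2.png")
cv2.imwrite("pics/f.png",np.hstack([a,cv2.resize(b,(375,375))]))
E
```

```text
clock: 16.45
tool_pos: [0.4376, 0.0545, 0.1169]
orientation: [-0.001, 1.0, 0.001, 0.0]
force: [1.2, 0.1, 0.8]
gripper_width: 0.0859
grasp_force: 0.0
shift [ 0.001  -0.0016  0.1087] rot [0.0012 0.0002 0.0019] pos [0.4375 0.0544 0.1167] j7 1.41 F [-0.1  0.4  0. ] w 0.0855 t 16.55
```

View pics/f.png

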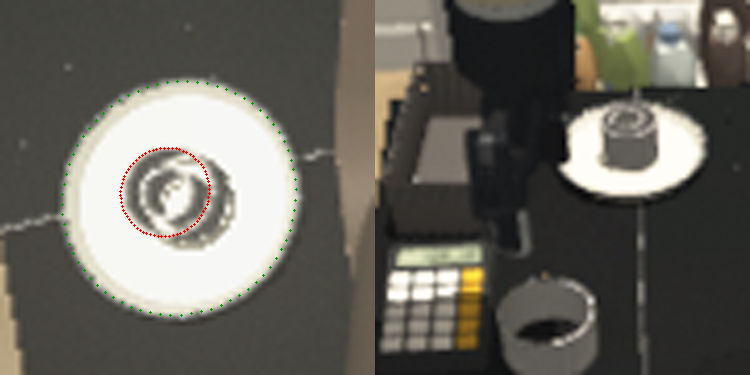

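```bash
python3 -m pendant '[{"translation":[0.0005,-0.001,0.01],"rot":[0,0,0]},{"translation":[0.0005,-0.001,0.025],"rot":[0,0,0]},{"translation":[0.0005,-0.001,0.045],"rot":[0,0,0]},{"translation":[0.0005,-0.001,0.065],"rot":[0,0,0]},{"translation":[0.0005,-0.001,0.08],"rot":[0,0,0]},{"translation":[0.0005,-0.001,0.093],"rot":[0,0,0]},{"translation":[0.0005,-0.001,0.102],"rot":[0,0,0]},{"translation":[0.0005,-0.001,0.108],"rot":[0,0,0]},{"translation":[0.0005,-0.001,0.11],"rot":[0,0,0]},{"translation":[0.0005,-0.001,0.11],"rot":[0,0,0]}]'
python3 -m pendant '[{"translation":[0,0,0],"rot":[0,0,0]},{"translation":[0,0,0],"rot":[0,0,0]},{"translation":[0,0,0],"rot":[0,0,0]},{"translation":[0,0,0],"rot":[0,0,0]},{"translation":[0,0,0],"rot":[0,0,0]},{"translation":[0,0,0],"rot":[0,0,0]},{"translation":[0,0,0],"rot":[0,0,0]},{"translation":[0,0,0],"rot":[0,0,0]},{"translation":[0,0,0],"rot":[0,0,0]},{"translation":[0,0,0],"rot":[0,0,0]}]' -1 30
python3 -m pendant '[{"translation":[0,0,-0.01],"rot":[0,0,0]},{"translation":[0,0,-0.025],"rot":[0,0,0]},{"translation":[0,0,-0.045],"rot":[0,0,0]},{"translation":[0,0,-0.065],"rot":[0,0,0]},{"translation":[0,0,-0.085],"rot":[0,0,0]},{"translation":[0,0,-0.1],"rot":[0,0,0]},{"translation":[0,0,-0.1],"rot":[0,0,0]},{"translation":[0,0,-0.1],"rot":[0,0,0]},{"translation":[0,0,-0.1],"rot":[0,0,0]},{"translation":[0,0,-0.1],"rot":[0,0,0]}]'
python3 -c "
from h import *
to(.4383,.2705,.11)"
```

```text
clock: 17.55
tool_pos: [0.437, 0.0524, 0.0066]
orientation: [-0.0, 1.0, 0.0, -0.0]
force: [-0.1, -0.0, -0.7]
gripper_width: 0.085
grasp_force: 0.0
clock: 18.55
tool_pos: [0.4377, 0.052, 0.0074]
orientation: [0.0, 1.0, 0.0, 0.001]
force: [-0.6, -2.6, 4.4]
gripper_width: 0.0666
grasp_force: 32.2
clock: 19.55
tool_pos: [0.4364, 0.0522, 0.1059]
orientation: [-0.0, 1.0, 0.0, -0.001]
force: [-0.7, -0.4, -1.6]
gripper_width: 0.0669
grasp_force: 33.8
shift [-0.002   0.2183 -0.004 ] rot [ 0.0005 -0.0014  0.0001] pos [0.4364 0.0522 0.1059] j7 1.42 F [-0.7 -0.4 -1.6] w 0.0669 t 19.55
```

```bash
python3 -m pendant '[{"translation":[0,0.01,0],"rot":[0,0,0]},{"translation":[0,0.03,0],"rot":[0,0,0]},{"translation":[0,0.06,0],"rot":[0,0,0]},{"translation":[-0.001,0.09,0],"rot":[0,0,0]},{"translation":[-0.001,0.12,0],"rot":[0,0,0]},{"translation":[-0.001,0.15,0],"rot":[0,0,0]},{"translation":[-0.001,0.18,0],"rot":[0,0,0]},{"translation":[-0.001,0.2,0],"rot":[0,0,0]},{"translation":[-0.001,0.213,0],"rot":[0,0,0]},{"translation":[-0.001,0.218,0],"rot":[0,0,0]}]'
python3 -m pendant '[{"translation":[0,0,0],"rot":[0,0,0]},{"translation":[0,0,0],"rot":[0,0,0]},{"translation":[0,0,0],"rot":[0,0,0]},{"translation":[0,0,0],"rot":[0,0,0]},{"translation":[0,0,0],"rot":[0,0,0]},{"translation":[0,0,0.005],"rot":[0,0,0]},{"translation":[0,0,0.015],"rot":[0,0,0]},{"translation":[0,0,0.025],"rot":[0,0,0]},{"translation":[0,0,0.035],"rot":[0,0,0]},{"translation":[0,0,0.04],"rot":[0,0,0]}]'
python3 - <<'E'
from h import *
to(.4383,.2705,.011)
s=bot.capture("side"); crop(s,240,70,360,170,5,[],"pics/g.png")
E
```

```text
clock: 20.55
tool_pos: [0.4374, 0.2719, 0.1064]
orientation: [-0.001, 1.0, 0.0, -0.0]
force: [-0.1, 0.6, -0.8]
gripper_width: 0.0668
grasp_force: 33.9
clock: 21.55
tool_pos: [0.4373, 0.2699, 0.0653]
orientation: [-0.0, 1.0, -0.0, -0.001]
force: [-0.2, 0.3, -0.5]
gripper_width: 0.0668
grasp_force: 33.8
shift [-0.0011  0.0006  0.0543] rot [-0.0004 -0.0014  0.0001] pos [0.4373 0.2699 0.0653] j7 0.99 F [-0.2  0.3 -0.5] w 0.0668 t 21.55
```

View pics/g.png

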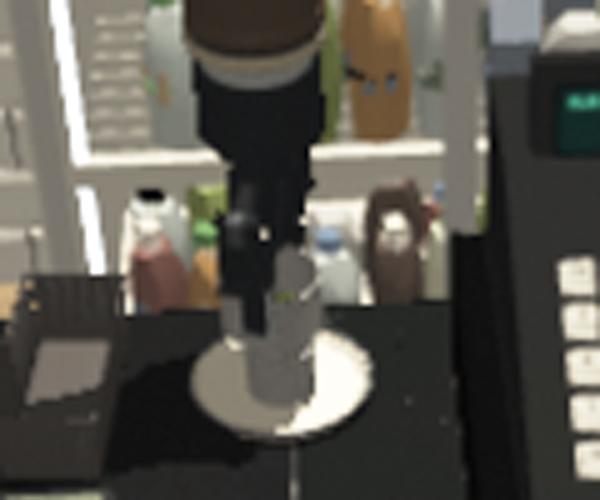

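Allowing for the perspective shift, the large ring is centred over the medium to within about 1–2 mm, with 8 mm to spare. Lowering it.

```bash
python3 -m pendant '[{"translation":[-0.001,0,0.004],"rot":[0,0,0]},{"translation":[-0.001,0,0.011],"rot":[0,0,0]},{"translation":[-0.001,0,0.019],"rot":[0,0,0]},{"translation":[-0.001,0,0.028],"rot":[0,0,0]},{"translation":[-0.001,0,0.036],"rot":[0,0,0]},{"translation":[-0.001,0,0.043],"rot":[0,0,0]},{"translation":[-0.001,0,0.049],"rot":[0,0,0]},{"translation":[-0.001,0,0.053],"rot":[0,0,0]},{"translation":[-0.001,0,0.0545],"rot":[0,0,0]},{"translation":[-0.001,0,0.0545],"rot":[0,0,0]}]'
python3 -m pendant '[{"translation":[0,0,0],"rot":[0,0,0]},{"translation":[0,0,0],"rot":[0,0,0]},{"translation":[0,0,0],"rot":[0,0,0]},{"translation":[0,0,0],"rot":[0,0,0]},{"translation":[0,0,0],"rot":[0,0,0]},{"translation":[0,0,-0.002],"rot":[0,0,0]},{"translation":[0,0,-0.01],"rot":[0,0,0]},{"translation":[0,0,-0.03],"rot":[0,0,0]},{"translation":[0,0,-0.06],"rot":[0,0,0]},{"translation":[0,0,-0.1],"rot":[0,0,0]}]' 1
python3 - <<'E'
from h import *
to(.4231,-.3755,.16)
t=bot.capture("top")
for uv in ((459.5,266),(460.5,266.4),(461.5,266.4)): print(ray(t,*uv,.077).round(4))
for r in (.038,.04,.042,.044): print(r,fit(t,(.423,-.376),.048,r,edge=1))
for r in (.044,.046): print(r,fit(t,(.423,-.376),.001,r,edge=1))
crop(t,425,230,495,300,8,[(.4231,-.3765,.077,.0125,(0,0,255)),(.4231,-.3765,.048,.041,(255,0,0)),(.4231,-.3765,0,.046,(0,160,0))],"pics/k.png")
E
```

```text
clock: 22.6
tool_pos: [0.439, 0.2704, 0.0123]
orientation: [0.0, 1.0, 0.0, 0.0]
force: [0.0, -0.5, -0.4]
gripper_width: 0.0667
grasp_force: 33.9
clock: 23.6
tool_pos: [0.438, 0.2696, 0.1128]
orientation: [0.0, 1.0, -0.0, -0.001]
force: [0.8, 0.6, -0.3]
gripper_width: 0.0853
grasp_force: 0.0
shift [ 0.015  -0.6452 -0.0466] rot [-0.0008 -0.0019 -0.    ] pos [0.438  0.2696 0.1128] j7 0.98 F [ 0.8  0.6 -0.3] w 0.0853 t 23.6
[ 0.4203 -0.367 ]
[ 0.4194 -0.3693]
[ 0.4195 -0.3716]
0.038 (array([ 0.421 , -0.3795]), np.float32(37.242462))
0.04 (array([ 0.423 , -0.3765]), np.float32(48.710968))
0.042 (array([ 0.4215, -0.374 ]), np.float32(74.81441))
0.044 (array([ 0.422 , -0.3735]), np.float32(65.98929))
0.044 (array([ 0.4245, -0.387 ]), np.float32(74.68782))
0.046 (array([ 0.4255, -0.3865]), np.float32(60.302803))
```

View pics/k.png

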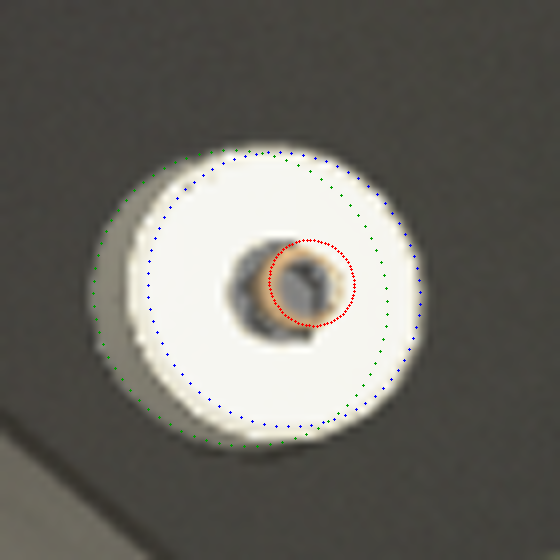

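The cover's top circle centre reads (459.6,266.5) and the knob (462,265.3). That puts the cover at about (0.422, −0.374), and the earlier r=40 mm fit was off. A glass case stands near it, so I'll triangulate its corner before going there.

```bash
python3 - <<'E'
from h import *
t=bot.capture("top"); s=bot.capture("side")
P=[c["camera_matrix"]@np.c_[c["R"],c["t"]] for c in (t,s)]
def tri(a,b):
    X=cv2.triangulatePoints(*P,np.float64(a).reshape(2,1),np.float64(b).reshape(2,1))[:,0]; X=X[:3]/X[3]
    e=[np.linalg.norm(proj(c,X)[0]-q) for c,q in((t,a),(s,b))]; print(a,b,X.round(3),np.round(e,1))
tri((490,212),(222,252)); tri((607,160),(222,252)); tri((490,212),(70,375))
tri((462,265.3),(212,311))
a=cv2.resize(t["img"][130:400,440:640],None,fx=2.2,fy=2.2); b=cv2.resize(s["img"][220:400,0:250],None,fx=1.4,fy=1.4)
im=np.zeros((600,800,3),np.uint8); im[:594,:440]=a; im[:252,445:795]=b
cv2.imwrite("pics/m.png",im)
E
```

```text
(490, 212) (222, 252) [ 0.506 -0.373  0.29 ] [4.3 7.2]
(607, 160) (222, 252) [ 0.576 -0.501  0.466] [1.6 3.3]
(490, 212) (70, 375) [ 0.455 -0.507  0.263] [ 73.2 111.4]
(462, 265.3) (212, 311) [ 0.424 -0.376  0.064] [0.7 1.1]
```

View pics/m.png

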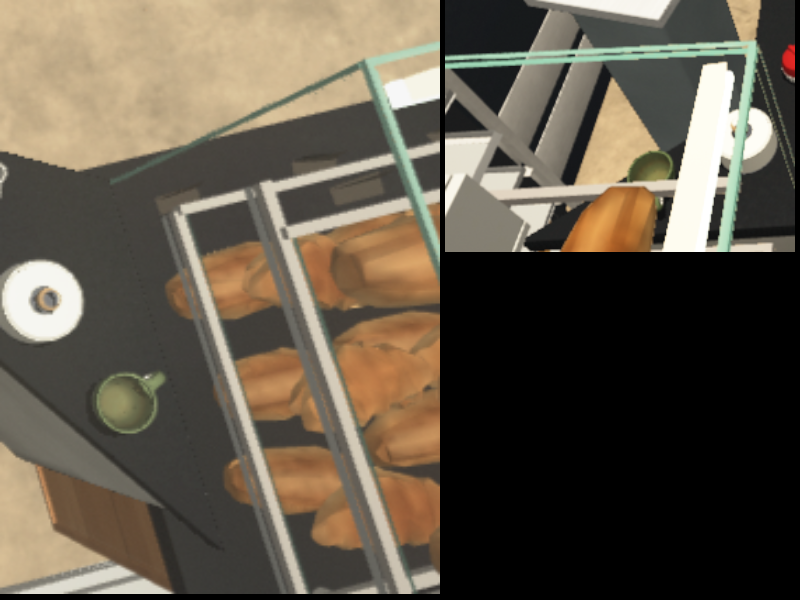

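The case's front corner is at about (0.576, −0.50), and its face runs roughly 150 mm beyond the cover, so there is room. Moving to the cover.

```bash
python3 -m pendant '[{"translation":[0,-0.015,-0.015],"rot":[0,0,0]},{"translation":[0.001,-0.045,-0.03],"rot":[0,0,0]},{"translation":[0.002,-0.085,-0.047],"rot":[0,0,0]},{"translation":[0.003,-0.125,-0.047],"rot":[0,0,0]},{"translation":[0.004,-0.165,-0.047],"rot":[0,0,0]},{"translation":[0.005,-0.205,-0.047],"rot":[0,0,0]},{"translation":[0.006,-0.245,-0.047],"rot":[0,0,0]},{"translation":[0.007,-0.285,-0.047],"rot":[0,0,0]},{"translation":[0.008,-0.325,-0.047],"rot":[0,0,0]},{"translation":[0.009,-0.365,-0.047],"rot":[0,0,0]}]' 0.2
python3 -m pendant '[{"translation":[0.001,-0.04,0],"rot":[0,0,0]},{"translation":[0.002,-0.08,0],"rot":[0,0,0]},{"translation":[0.003,-0.12,0],"rot":[0,0,0]},{"translation":[0.004,-0.16,0],"rot":[0,0,0]},{"translation":[0.005,-0.2,0],"rot":[0,0,0]},{"translation":[0.006,-0.235,0],"rot":[0,0,0]},{"translation":[0.0065,-0.26,0],"rot":[0,0,0]},{"translation":[0.0065,-0.275,0],"rot":[0,0,0]},{"translation":[0.0065,-0.279,0],"rot":[0,0,0]},{"translation":[0.0065,-0.279,0],"rot":[0,0,0]}]'
python3 -c "
from h import *
to(.4225,-.3745,.054)"
```

```text
clock: 24.75
tool_pos: [0.4292, -0.0962, 0.1587]
orientation: [-0.0, 1.0, 0.001, -0.0]
force: [0.6, 0.2, -0.1]
gripper_width: 0.0513
grasp_force: 0.0
clock: 25.75
tool_pos: [0.4233, -0.3731, 0.1583]
orientation: [0.0, 1.0, 0.001, -0.0]
force: [-0.0, 0.2, 0.4]
gripper_width: 0.0515
grasp_force: 0.0
shift [ 0.0008 -0.0015  0.1043] rot [ 0.0017 -0.0006 -0.0001] pos [ 0.4233 -0.3731  0.1583] j7 2.41 F [-0.   0.2  0.4] w 0.0515 t 25.75
```

```bash
python3 -m pendant '[{"translation":[0,-0.001,0.01],"rot":[0,0,0]},{"translation":[0.0005,-0.001,0.025],"rot":[0,0,0]},{"translation":[0.0005,-0.001,0.043],"rot":[0,0,0]},{"translation":[0.0005,-0.001,0.06],"rot":[0,0,0]},{"translation":[0.0005,-0.001,0.075],"rot":[0,0,0]},{"translation":[0.0005,-0.001,0.087],"rot":[0,0,0]},{"translation":[0.0005,-0.001,0.096],"rot":[0,0,0]},{"translation":[0.0005,-0.001,0.102],"rot":[0,0,0]},{"translation":[0.0005,-0.001,0.104],"rot":[0,0,0]},{"translation":[0.0005,-0.001,0.104],"rot":[0,0,0]}]'
python3 -m pendant '[{"translation":[0,0,0],"rot":[0,0,0]},{"translation":[0,0,0],"rot":[0,0,0]},{"translation":[0,0,0],"rot":[0,0,0]},{"translation":[0,0,0],"rot":[0,0,0]},{"translation":[0,0,0],"rot":[0,0,0]},{"translation":[0,0,0],"rot":[0,0,0]},{"translation":[0,0,0],"rot":[0,0,0]},{"translation":[0,0,0],"rot":[0,0,0]},{"translation":[0,0,0],"rot":[0,0,0]},{"translation":[0,0,0],"rot":[0,0,0]}]' -1 50
python3 -c "
from h import *
to(.4225,-.3745,.154)"
```

```text
clock: 26.75
tool_pos: [0.423, -0.3748, 0.0548]
orientation: [0.0, 1.0, 0.0, 0.0]
force: [0.1, -0.4, 0.3]
gripper_width: 0.0513
grasp_force: 0.0
clock: 27.75
tool_pos: [0.4234, -0.3745, 0.0553]
orientation: [-0.0, 1.0, 0.0, 0.001]
force: [-0.2, 1.7, 6.2]
gripper_width: 0.0223
grasp_force: 49.1
shift [ 0.0008  0.0001 -0.0987] rot [0.0009 0.001  0.0003] pos [ 0.4234 -0.3745  0.0553] j7 2.49 F [-0.2  1.7  6.2] w 0.0223 t 27.75
```

```bash
python3 -m pendant '[{"translation":[0,0,-0.006],"rot":[0,0,0]},{"translation":[0,0,-0.016],"rot":[0,0,0]},{"translation":[0,0,-0.028],"rot":[0,0,0]},{"translation":[0,0,-0.042],"rot":[0,0,0]},{"translation":[0,0,-0.056],"rot":[0,0,0]},{"translation":[0,0,-0.07],"rot":[0,0,0]},{"translation":[0,0,-0.083],"rot":[0,0,0]},{"translation":[0,0,-0.093],"rot":[0,0,0]},{"translation":[0,0,-0.1],"rot":[0,0,0]},{"translation":[0,0,-0.1],"rot":[0,0,0]}]'
python3 - <<'E'
from h import *
to(.4383,.2710,.154)
s=bot.capture("side"); t=bot.capture("top")
a=cv2.resize(s["img"][230:400,120:290],(400,400)); b=cv2.resize(t["img"][190:340,400:550],(400,400))
cv2.imwrite("pics/n.png",np.hstack([a,b]))
E
```

```text
clock: 28.75
tool_pos: [0.4234, -0.375, 0.1558]
orientation: [-0.0, 1.0, 0.0, 0.001]
force: [-0.1, 0.1, -2.6]
gripper_width: 0.0223
grasp_force: 49.3
shift [-0.015   0.646   0.0019] rot [0.0001 0.0015 0.    ] pos [ 0.4234 -0.375   0.1558] j7 2.42 F [-0.1  0.1 -2.6] w 0.0223 t 28.75
```

View pics/n.png

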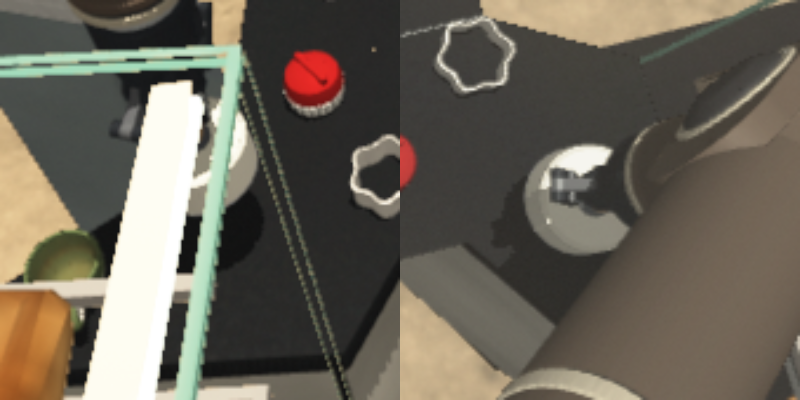

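The cover is held, hanging level, with −2.6 N reading as its weight. Carrying it to the dish at an easy pace.

```bash
python3 -m pendant '[{"translation":[0,0.006,0],"rot":[0,0,0]},{"translation":[0,0.018,0],"rot":[0,0,0]},{"translation":[-0.001,0.036,0],"rot":[0,0,0]},{"translation":[-0.001,0.06,0],"rot":[0,0,0]},{"translation":[-0.002,0.088,0],"rot":[0,0,0]},{"translation":[-0.003,0.116,0],"rot":[0,0,0]},{"translation":[-0.003,0.144,0],"rot":[0,0,0]},{"translation":[-0.004,0.172,0],"rot":[0,0,0]},{"translation":[-0.005,0.2,0],"rot":[0,0,0]},{"translation":[-0.005,0.228,0],"rot":[0,0,0]}]'
python3 -m pendant '[{"translation":[-0.001,0.028,0],"rot":[0,0,0]},{"translation":[-0.001,0.056,0],"rot":[0,0,0]},{"translation":[-0.002,0.084,0],"rot":[0,0,0]},{"translation":[-0.003,0.112,0],"rot":[0,0,0]},{"translation":[-0.003,0.14,0],"rot":[0,0,0]},{"translation":[-0.004,0.168,0],"rot":[0,0,0]},{"translation":[-0.005,0.196,0],"rot":[0,0,0]},{"translation":[-0.005,0.224,0],"rot":[0,0,0]},{"translation":[-0.006,0.252,0],"rot":[0,0,0]},{"translation":[-0.007,0.28,0],"rot":[0,0,0]}]'
python3 -m pendant '[{"translation":[-0.001,0.028,0],"rot":[0,0,0]},{"translation":[-0.001,0.055,0],"rot":[0,0,0]},{"translation":[-0.002,0.08,0],"rot":[0,0,0]},{"translation":[-0.003,0.102,0],"rot":[0,0,0]},{"translation":[-0.003,0.12,0],"rot":[0,0,0]},{"translation":[-0.003,0.132,0],"rot":[0,0,0]},{"translation":[-0.003,0.138,0],"rot":[0,0,0]},{"translation":[-0.003,0.138,0],"rot":[0,0,0]},{"translation":[-0.003,0.138,0],"rot":[0,0,0]},{"translation":[-0.003,0.138,0],"rot":[0,0,0]}]'
python3 - <<'E'
from h import *
to(.4383,.2710,.154)
s=bot.capture("side"); t=bot.capture("top")
a=cv2.resize(s["img"][70:190,230:350],(400,400)); b=cv2.resize(t["img"][190:310,140:260],(400,400))
cv2.imwrite("pics/o.png",np.hstack([a,b]))
E
```

```text
clock: 29.85
tool_pos: [0.4274, -0.1446, 0.1548]
orientation: [-0.0, 1.0, 0.001, -0.0]
force: [0.5, 0.3, -3.0]
gripper_width: 0.0217
grasp_force: 49.3
clock: 30.85
tool_pos: [0.4338, 0.1349, 0.155]
orientation: [-0.0, 1.0, 0.0, -0.0]
force: [0.0, -0.1, -3.0]
gripper_width: 0.0224
grasp_force: 49.3
clock: 31.85
tool_pos: [0.4381, 0.2702, 0.1554]
orientation: [0.001, 1.0, 0.0, 0.0]
force: [0.1, 0.0, -2.9]
gripper_width: 0.0223
grasp_force: 49.3
shift [-0.0002  0.0008  0.0014] rot [ 0.0005  0.0001 -0.0013] pos [0.4381 0.2702 0.1554] j7 0.98 F [ 0.1  0.  -2.9] w 0.0223 t 31.85
```

View pics/o.png

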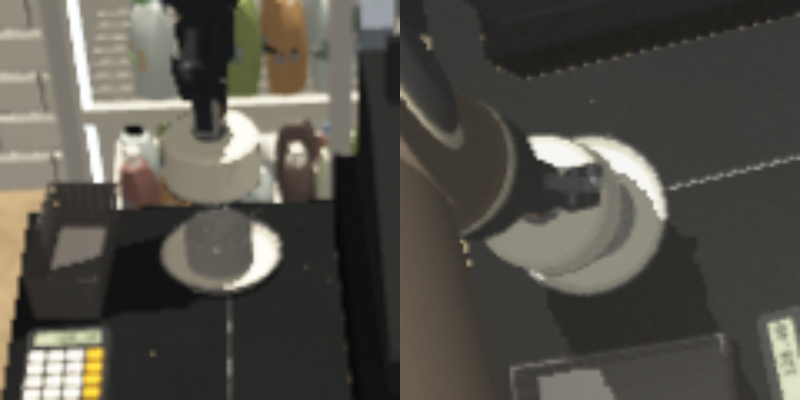

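The set stands nested in the dish and the cover hangs level above it (side view: cover centre x≈211, dish x≈221, shifted by height and perspective). Lowering it.

```bash
python3 -m pendant '[{"translation":[0,0.0005,0.006],"rot":[0,0,0]},{"translation":[0,0.0005,0.015],"rot":[0,0,0]},{"translation":[0,0.0005,0.026],"rot":[0,0,0]},{"translation":[0,0.0005,0.038],"rot":[0,0,0]},{"translation":[0,0.0005,0.05],"rot":[0,0,0]},{"translation":[0,0.0005,0.06],"rot":[0,0,0]},{"translation":[0,0.0005,0.068],"rot":[0,0,0]},{"translation":[0,0.0005,0.074],"rot":[0,0,0]},{"translation":[0,0.0005,0.077],"rot":[0,0,0]},{"translation":[0,0.0005,0.077],"rot":[0,0,0]}]'
python3 - <<'E'
from h import *
to(.4383,.2710,.059)
s=bot.capture("side")
g=[(.4383,.2710,.0118,.058,(0,160,0))]
x,y,z=bot.sense()["tool_pos"]
crop(s,250,90,340,180,6,g+[(x,y,z-.055,.046,(0,0,255)),(x,y,z-.055+.046,.0425,(255,0,0))],"pics/p.png")
E
```

```text
clock: 32.95
tool_pos: [0.4379, 0.2718, 0.0781]
orientation: [-0.0, 1.0, 0.0, -0.0]
force: [0.7, 0.1, -2.6]
gripper_width: 0.0225
grasp_force: 49.3
shift [-0.0004 -0.0008  0.0191] rot [ 0.0006 -0.0002  0.    ] pos [0.4379 0.2718 0.0781] j7 0.99 F [ 0.7  0.1 -2.6] w 0.0225 t 32.95
```

View pics/p.png

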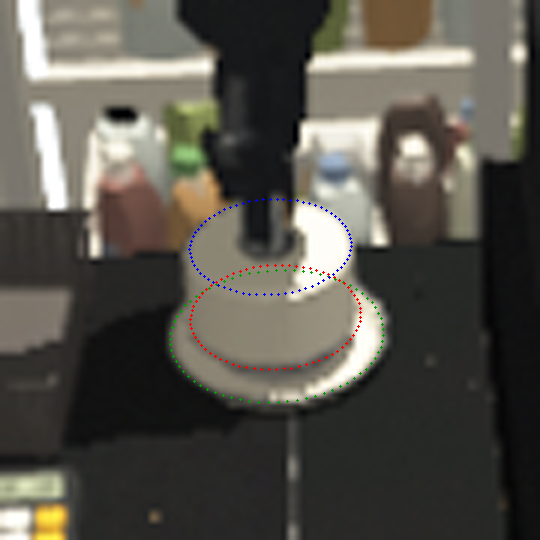

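```bash
python3 -m pendant '[{"translation":[-0.001,-0.0005,0.002],"rot":[0,0,0]},{"translation":[-0.002,-0.0005,0.005],"rot":[0,0,0]},{"translation":[-0.002,-0.0005,0.008],"rot":[0,0,0]},{"translation":[-0.002,-0.0005,0.011],"rot":[0,0,0]},{"translation":[-0.002,-0.0005,0.013],"rot":[0,0,0]},{"translation":[-0.002,-0.0005,0.015],"rot":[0,0,0]},{"translation":[-0.002,-0.0005,0.0165],"rot":[0,0,0]},{"translation":[-0.002,-0.0005,0.018],"rot":[0,0,0]},{"translation":[-0.002,-0.0005,0.018],"rot":[0,0,0]},{"translation":[-0.002,-0.0005,0.018],"rot":[0,0,0]}]'
python3 -c "
from h import *
to(.4403,.2710,.058)"
```

```text
clock: 34.0
tool_pos: [0.44, 0.2714, 0.0604]
orientation: [-0.0, 1.0, 0.0, 0.0]
force: [-0.2, 0.7, -2.8]
gripper_width: 0.0223
grasp_force: 49.3
shift [-0.0003 -0.0004  0.0024] rot [0.0009 0.0002 0.    ] pos [0.44   0.2714 0.0604] j7 1.0 F [-0.2  0.7 -2.8] w 0.0223 t 34.0
```

```bash
python3 -m pendant '[{"translation":[0,0,0.0003],"rot":[0,0,0]},{"translation":[0,0,0.0006],"rot":[0,0,0]},{"translation":[0,0,0.0009],"rot":[0,0,0]},{"translation":[0,0,0.0012],"rot":[0,0,0]},{"translation":[0,0,0.0014],"rot":[0,0,0]},{"translation":[0,0,0.0016],"rot":[0,0,0]},{"translation":[0,0,0.0018],"rot":[0,0,0]},{"translation":[0,0,0.0018],"rot":[0,0,0]},{"translation":[0,0,0.0018],"rot":[0,0,0]},{"translation":[0,0,0.0018],"rot":[0,0,0]}]'
```

```text
clock: 35.0
tool_pos: [0.4403, 0.2718, 0.0592]
orientation: [-0.0, 1.0, 0.001, 0.001]
force: [-0.7, 1.1, 5.4]
gripper_width: 0.0224
grasp_force: 50.1
```

The cover touches the floor at TCP z = 0.059, which is the grasp height plus 4 mm, so it is seated. Releasing and retreating.

```bash
python3 -m pendant '[{"translation":[0,0,0],"rot":[0,0,0]},{"translation":[0,0,0],"rot":[0,0,0]},{"translation":[0,0,0],"rot":[0,0,0]},{"translation":[0,0,0],"rot":[0,0,0]},{"translation":[0,0,0],"rot":[0,0,0]},{"translation":[0,0,0],"rot":[0,0,0]},{"translation":[0,0,-0.01],"rot":[0,0,0]},{"translation":[0,0,-0.03],"rot":[0,0,0]},{"translation":[0,0,-0.06],"rot":[0,0,0]},{"translation":[0,0,-0.1],"rot":[0,0,0]}]' 0.2
python3 -m pendant '[{"translation":[0,-0.02,0],"rot":[0,0,0]},{"translation":[0,-0.05,0],"rot":[0,0,0]},{"translation":[0,-0.08,0],"rot":[0,0,0]},{"translation":[0,-0.12,0],"rot":[0,0,0]},{"translation":[0,-0.16,0],"rot":[0,0,0]},{"translation":[0,-0.2,0],"rot":[0,0,0]},{"translation":[0,-0.24,0],"rot":[0,0,0]},{"translation":[0,-0.27,0],"rot":[0,0,0]},{"translation":[0,-0.29,0],"rot":[0,0,0]},{"translation":[0,-0.3,0],"rot":[0,0,0]}]'
python3 - <<'E'
from h import *
s=bot.capture("side"); t=bot.capture("top")
g=[(.4383,.2710,.0118,.058,(0,160,0))]
crop(s,255,100,335,180,5,g,"pics/q1.png"); crop(t,155,210,235,290,5,g,"pics/q2.png")
cv2.imwrite("pics/q.png",np.hstack([cv2.imread("pics/q1.png"),cv2.imread("pics/q2.png")]))
print(fit(t,(.4383,.271),.048,.042,edge=1))
E
```

```text
clock: 36.0
tool_pos: [0.4391, 0.2706, 0.1591]
orientation: [0.0, 1.0, -0.0, -0.001]
force: [0.6, 0.9, 0.6]
gripper_width: 0.0511
grasp_force: 0.0
clock: 37.0
tool_pos: [0.4399, -0.0307, 0.1591]
orientation: [0.001, 1.0, 0.0, 0.001]
force: [-0.6, 0.5, -0.4]
gripper_width: 0.0511
grasp_force: 0.0
(array([0.4393, 0.271 ]), np.float32(33.186768))
```

View pics/q.png

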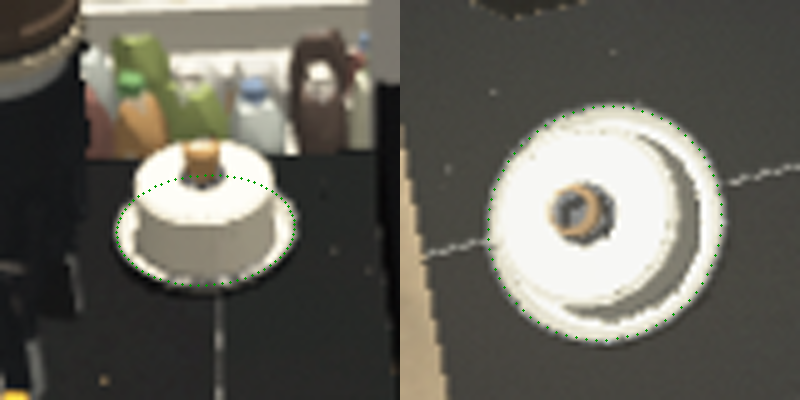

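The cover sits level and centred inside the dish rim in both views (side crop: cover about (205,215), dish ring x 117–297). Handing in.

```bash
python3 -c "
from workcell import bot
print(bot.sign_off())"
```

```text
the job is handed in; nothing more can be done
None
```

The small, medium and large round cutters are nested in the white dish, and the cover sits level and fully down inside the rim. I didn't touch the flower and square cutters, the bell or the timer. The job was handed in at about 37 s of the 128 s allowed; sign-off gave no verdict.

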